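Start and run down a seat-clamp hand nut

ROBOT

A 6-joint arm with a two-finger parallel gripper is mounted at the origin on the work surface. World frame = base frame: x ahead of the robot, y to its left, z up, the work surface at z = 0. Lengths are in m, angles in degrees, forces in N, time in s.
With the tool pointing down it reaches from about 0.4 to 0.825 m from the base axis. Payload 7 kg.
Tool frame: the origin (TCP) lies at the very end of the fingers, on their centre line; the grasp point (between the pads) lies 19 mm behind it (ctrl.grip_point_offset is the distance from the TCP to the grasp point, in m); x points along the fingers, z is the direction in which the jaws open and shut, and the axes are right-handed (so a half turn about x gives the same grasp; the last joint's range is limited). The gripper opens to 88 mm and grips with 3 to 60 N. Pads are 19 mm wide; open, the fingers measure 130 mm over their backs; the gripper's body (78 mm by 193 mm) begins 47 mm behind the grasp point.
Start: joints at [-48.581, 20.546, 0.682, 0, -70.136, -16.507], TCP at [0.284, -0.612, 0.205] pointing down, gripper open.
Joint ranges: [-176.03, 176.03], [-82.01, 121.73], [-58.28, 71.71], [-173.87, 95.51], [-174.79, -0.11], [-173.66, 173.66]. Speed limits (degrees/s): [136.94, 136.94, 172.46, 180, 180, 180].

INTERFACE

Orientations are given as [roll, pitch, yaw] about the fixed x, y, z axes, in that order (R = Rz(yaw) Ry(pitch) Rx(roll)).
In Python, from plant import get_obs, snapshot, calibration, close_job, ctrl gives the robot as it stands.
- The arm moves only by the tool move_arm, never from a script. Its argument "commands" is a list that holds one entry, the list of rows, each a list of 4 numbers: the shift along the tool's x, y, z in cm, then the turn about the tool's x in rad. In form: [[[dx, dy, dz, spin], ...]]. A call has 1 to 8 rows; each row shifts and turns the commanded pose from where the row before left it, along the tool's axes as they then stand; what a row does not reach is not made up. A row lasts 1/10 s, in which the tool goes at most 50 mm and 8.59 degrees, less where a joint would pass 70% of its speed; a pose out of reach is approached as far as the arm can. A call with a gripper value outside its range is refused whole. "jaw" is the finger opening in cm, from 0 to 8.76, set as the call begins (left out, the last holds). The fingers move at their own pace and stop on an object; the grip force is fixed at half the most. Time passes only in rows, so rows that do not move let the fingers close. It gives the time, the measured TCP pose, the force and the opening at its end, in the units of the state.
- get_obs(): the state, without advancing time (a new reading comes with each control period).
- snapshot(name): name is "scene" or "top" or "wrist"; returns (picture, depth): 480x640x3 uint8, red, green, blue; 480x640 float32, m along the optical axis (not along the pixel's ray), 0 where there is no reading.
- calibration(name): a dict with "mtx" (3x3 intrinsics, pixels), "k1" (the pictures are not rectified: a ray, as slopes to the right and down, at radius r is drawn at 1 + k1 r^2 times it, then the intrinsics apply), "T" (4x4, takes a point from camera to world coordinates); the wrist camera has in their place "tool_from_camera" (4x4, takes a point from camera to tool coordinates, whose origin is the TCP and whose axes are the tool frame's). Camera axes: x right, y up, looking along -z (the intrinsics and any distortion apply to the point x, -y, -z); pixel columns grow to the right and rows downward; lengths in m; the calibration is good to about 2 mm. A picture is of the moment at which its call begins: read the wrist's pose just before it. calibration takes no time and is no camera call.
- close_job(): hands the job in, once; it reports no verdict.
The state is a dict: "clock": time; "joint_pos": joint angles; "qvel": joint speeds; "tau": joint torques, N m; "tool_pos": TCP position; "orientation": TCP orientation; "force": force on the tool from outside, world axes, zero at the start; "moment": the same for the moment, N m; "opening": finger opening in m.
Only numpy, scipy, OpenCV 4.12 (cv2) and the standard library are available. Lean on these libraries where they do the work, as an engineer would, in place of code of your own. Each camera call takes 0.05 s, during which the arm holds its last target. There are 200 camera calls.

TASK

The blue hand nut sitting loose on top of its stud has not found its thread: press it down lightly and turn it backward (counterclockwise from above) until you feel it drop into the thread start, then, still pressing, turn it forward (clockwise) to run it on until the orange spring washer under it is fully down and the nut is snug. Never force the nut or lift it off the stud, leave the loose things around it alone, and let go when it is done.

Things in the scene. Friction and masses are not known exactly. Their poses are not given: they have to be found in the camera images.
- wing (a point): Centre of the wing of the loose blue hand nut (the one standing higher): on the nut's axis, 48 mm above its lower rim. Round closed cap 48 mm across, 34 mm tall; on it an upright straight wing 60 mm long, 14 mm thick, 28 mm tall (14 mm above and below this point), to be taken from above. z up, x along the wing. 0.1 kg. Inside, near the rim, three lugs ride on the stud's thread.
- post: Steel stud under the loose nut, 33 mm across its coarse right-hand thread: three starts 120 degrees apart, one turn forward lowers the nut 27 mm (4.3 mm per rad). Origin on its axis, 35 mm above the table; z up. Its heading does not tell where the thread starts are. The wing's centre is 74 mm above this origin at first, about 66 mm after the drop, about 58 mm when fully run on.
- thread_top (a point): Flat top of the stud's thread, on the axis, 30 mm above the post's origin, hidden in the nut. At first the nut's lugs rest on it; from there forward (clockwise) meets a hard stop. Backward 10 to 85 degrees it can be pressed 7 to 8 mm down (5 to 10 N) into the start; just beyond, a hard stop blocks turning farther back. Then 95 to 145 degrees forward run it on; the first 30 must be pressed.
- clamp (a joint): How far the orange spring washer (54 mm across, on the stud under the loose nut) is pressed down, in m: 0 up, 0.015 fully down on a hard stop. Its top is 25 mm above the post's origin when up, 1 mm under the nut's rim. It pushes the nut up with 3 N at first, 7 N when fully down. Once on the thread the nut stays where it is left. Running on takes about 0.1 N m; 0.3 N m is forcing.
- spanner: Loose steel spanner 150 mm long, lying on the black plate on the robot's side of the hinge bar; origin under its middle. Leave alone.
- foot: Loose red rubber actuator foot with stem, 44 mm in diameter, 34 mm tall, on the black plate beyond one end of the hinge bar; origin under its centre. Leave alone.
- standoff: Loose white nylon standoff, 32 mm in diameter, 40 mm tall, on the black plate beyond one end of the hinge bar; origin under its centre. Leave alone.
Not all that is in view belongs to the job. What is shaped like the part that bears wing but green or white is not meant.

How it is judged (in metres and radians):
On the way, in this order (a step that is already met when the one before it is completed fails the run):
1. the nut, turned back and pressed, has dropped into the thread start (wing's centre less than 68.5 mm above the post's origin) (z of wing in the frame of post below 0.0685 m), for 0.1 s.
2. the nut has been run on until the washer is pressed down more than 14 mm of its 15 mm (value of joint clamp above 0.014 m and z of wing in the frame of post below 0.06 m), for 0.2 s.
At the end, for the whole second after the job is handed in: The nut stands upright on its stud (within 4 mm of the axis, tilted less than 0.08 rad), at rest, run on so far that the washer is pressed down more than 14 mm of its 15 mm and the wing's centre is less than 60 mm above the post's origin (all of step 2 and horizontal distance between wing and post below 0.004 m and angle between wing's own z axis and vertical below 0.08 rad and linear speed of nut below 0.01 m/s); the robot touches nothing.
It fails at once if nut forced: contact force between the nut and the stud with its washer above 60 N (contact force between nut and post above 60 N).
It fails at once if nut lifted off the stud (wing's centre more than 86 mm above the post's origin) (z of wing in the frame of post above 0.086 m).
It fails at once if spanner, foot or standoff moved more than 20 mm (distance of any of spanner, foot, standoff from where it was at the start of the episode above 0.02 m).
It also fails if it takes over 72 s, if anything falls off the work surface, if the arm or the gripper's body presses on something with over 40 N, if the wrist force passes 120 N, or if a joint passes its speed limit or range.

## Working session

There is one attempt and no reset: what is moved stays moved. The work goes in short steps, Python scripts to look and compute and a tool call to move; the robot and the scene stay as the last step left them, time stands still between calls to the robot, and variables do not carry over. Pictures are saved under pics/ and viewed, about 8 in all and at most 12, crops included, and the job is handed in when it is done.

Besides the shell and the picture viewer there is one more tool, called as a command line: name --argument value ..., lists and objects as JSON in quotes. move_arm: Moves the arm, as the interface text tells. Its arguments: {"type":"object","properties":{"commands":{"type":"array"},"jaw":{"type":"number"}},"required":["commands"]}

```bash
ls; mkdir -p pics
python3 - <<'E'
from plant import *
import cv2,numpy as np
print(get_obs())
for n in("scene","top"):
    p,d=snapshot(n); np.savez(f"pics/{n}0.npz",p=p,d=d); cv2.imwrite(f"pics/{n}0.png",p[:,:,::-1])
    print(calibration(n))
print(calibration("wrist"),ctrl.grip_point_offset)
E
```

```text
pics
{'clock': 0.0, 'joint_pos': array([-4.85814357e+01,  2.05910133e+01,  6.32382612e-01, -1.98603275e-02,
       -7.01345723e+01, -1.65064075e+01]), 'qvel': array([-0.01709273, -0.01712368,  0.03197594,  0.10705333,  0.06471308,
        0.01110294]), 'tau': array([ 2.81075936e-04, -5.82715631e+01,  2.93050700e+01,  6.99755743e+00,
        6.74096664e-03, -1.71473589e-04]), 'tool_pos': array([ 0.2840707 , -0.61173086,  0.20441772]), 'orientation': array([  5.18069954,  89.90494485, 120.08609237]), 'force': array([ 0.25362188,  0.11525908, -0.5570579 ]), 'moment': array([-0.03366473, -0.02636534, -0.01419948]), 'opening': 0.0876623221318105}
{'mtx': array([[454.37450863,   0.        , 317.56394467],
       [  0.        , 454.37450863, 241.63541284],
       [  0.        ,   0.        ,   1.        ]]), 'k1': -0.026639667442601284, 'T': array([[ 0.29558835, -0.50293076,  0.8122119 ,  1.04924305],
       [ 0.95527128,  0.16377881, -0.24623828, -0.09583761],
       [-0.00918229,  0.84866787,  0.52884642,  0.50780183],
       [ 0.        ,  0.        ,  0.        ,  1.        ]])}
{'mtx':
[... 294 characters left out ...]
5,  0.06258358],
       [-0.01345781,  0.10741155,  0.99412356,  0.97176557],
       [ 0.        ,  0.        ,  0.        ,  1.        ]])}
{'mtx': array([[349.56911143,   0.        , 320.10267581],
       [  0.        , 349.56911143, 243.07785599],
       [  0.        ,   0.        ,   1.        ]]), 'k1': -0.04618285956663589, 'tool_from_camera': array([[ 4.45462597e-04,  2.89583223e-01, -9.57152735e-01,
        -1.79567149e-01],
       [-1.70874674e-03,  9.57151653e-01,  2.89582100e-01,
         7.82012916e-02],
       [ 9.99998441e-01,  1.50653362e-03,  9.21199650e-04,
         9.34891628e-05],
       [ 0.00000000e+00,  0.00000000e+00,  0.00000000e+00,
         1.00000000e+00]])} 0.0188
```

View pics/scene0.png

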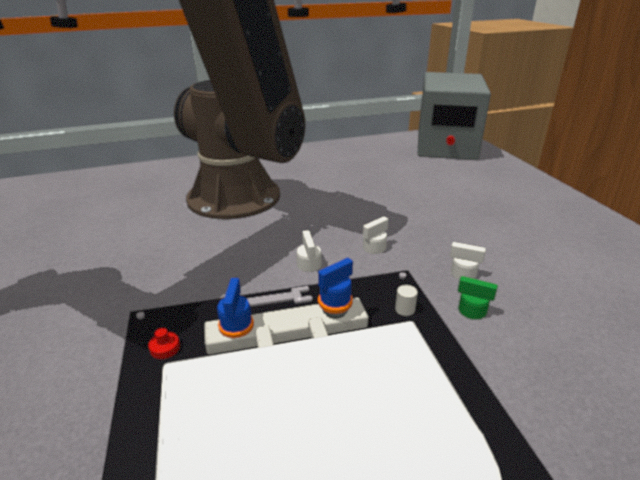

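View pics/top0.png

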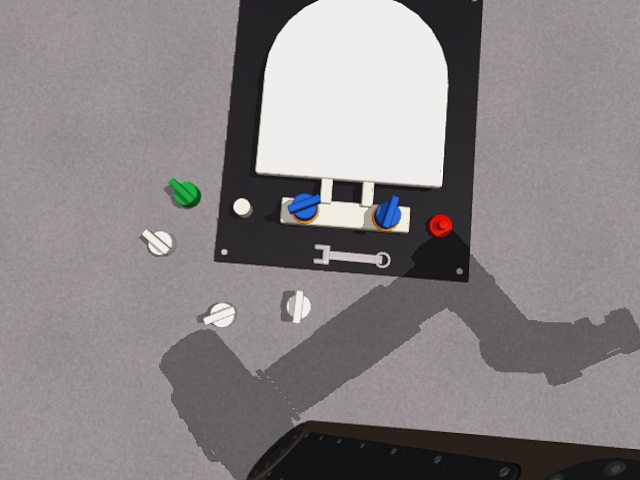

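Two blue nuts are the candidates: A at top-view pixel (304,207) / scene (337,287), and B at top (388,214) / scene (235,307). The green and white ones are excluded by colour. Next I measure their heights to see which one stands higher.

```bash
cat > h.py <<'E'
import numpy as np,cv2
from plant import *
def cloud(name,d,T=None):
    c=calibration(name); K=c["mtx"]
    v,u=np.mgrid[:480,:640]
    x=(u-K[0,2])/K[0,0]; y=(v-K[1,2])/K[1,1]
    X,Y=x.copy(),y.copy()
    for _ in range(5):
        s=1+c["k1"]*(X*X+Y*Y); X=x/s; Y=y/s
    P=np.stack([X*d,-Y*d,-d],-1)
    T=c["T"] if T is None else T
    return P@T[:3,:3].T+T[:3,3]
def blue(p):
    h=cv2.cvtColor(p,cv2.COLOR_RGB2HSV)
    return ((h[...,0]>108)&(h[...,0]<128)&(h[...,1]>150)&(h[...,2]>40)).astype(np.uint8)
def wing(P,m,label=""):
    # top face of the wing: highest points
    n,L,S,C=cv2.connectedComponentsWithStats(m)
    for i in range(1,n):
        if S[i,4]<80: continue
        q=P[L==i]; z=q[:,2]; zt=np.percentile(z,95)
        t=q[z>zt-0.006]
        r=cv2.minAreaRect((t[:,:2]*1000).astype(np.float32))
        w=t[:,:2]-t[:,:2].mean(0); e=np.linalg.svd(w,full_matrices=False)[2][0]
        print(label,"px",C[i].round(),"n",len(q),len(t),"ztop",zt.round(4),"mean",t[:,:2].mean(0).round(4),"rect",np.round(r[0],1),np.round(r[1],1),"yaw",np.degrees(np.arctan2(e[1],e[0])).round(1)%180)
E
python3 - <<'E'
from h import *
for n in("top","scene"):
    f=np.load(f"pics/{n}0.npz"); P=cloud(n,f["d"]); wing(P,blue(f["p"]),n)
    if n=="top":
        for nm,(u,v) in dict(plate=(260,150+80),bar=(346,213),standoff=(242,207),foot=(440,226),spR=(383,260),spL=(320,255),table=(100,100),lid=(350,100)).items(): print(nm,P[v,u].round(3))
c=[np.load(f"pics/{n}0.npz")["p"] for n in("top","scene")]
a=cv2.resize(c[0][170:270,220:460],(800,333),interpolation=cv2.INTER_CUBIC)
b=cv2.resize(c[1][240:370,200:440],(480,260),interpolation=cv2.INTER_CUBIC)
o=np.zeros((593,800,3),np.uint8);o[:333]=a;o[333:,:480]=b
cv2.imwrite("pics/crop.png",o[:,:,::-1])
E
```

```text
top px [304. 206.] n 471 196 ztop 0.1251 mean [0.5286 0.0854] rect [461.4  87.7] [ 54.2 169.9] yaw 146.9
top px [389. 213.] n 492 226 ztop 0.1091 mean [ 0.5191 -0.0684] rect [455.5 -17.8] [ 28.  224.7] yaw 150.9
plate [0.497 0.175 0.009]
bar [0.528 0.006 0.035]
standoff [0.536 0.206 0.047]
foot [ 0.504 -0.172  0.045]
spR [ 0.44  -0.068  0.011]
spL [0.448 0.055 0.009]
table [ 0.764  0.512 -0.001]
lid [0.748 0.001 0.053]
scene px [336. 282.] n 989 239 ztop 0.1241 mean [0.5399 0.084 ] rect [775.2 -10.1] [ 45.8 572.4] yaw 158.5
scene px [233. 307.] n 936 252 ztop 0.1081 mean [ 0.5318 -0.0668] rect [769.8 -85.9] [ 24.4 558.8] yaw 175.8
```

View pics/crop.png

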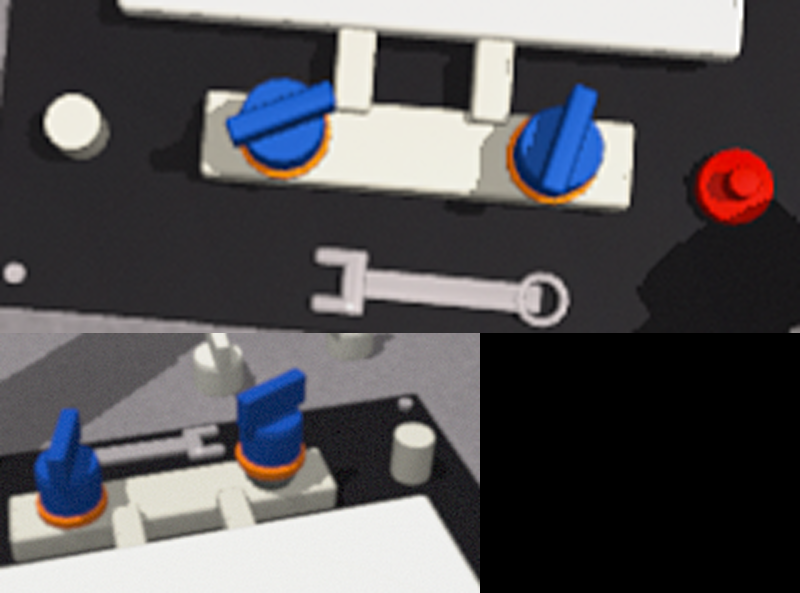

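A is the loose nut: its wing top is at z≈0.124 m, against 0.108 m for B, and the stud is visible under its washer. Before moving, I refine its pose and work out the approach.

```bash
cat >> h.py <<'E'
from scipy.spatial.transform import Rotation as Ro
def top(P,m,zlo,zhi,ref=(0.53,0.085)):
    k=(m>0)&(P[...,2]>zlo)&(P[...,2]<zhi)&(np.hypot(P[...,0]-ref[0],P[...,1]-ref[1])<0.045)
    q=P[k]; r=cv2.minAreaRect((q[:,:2]*1000).astype(np.float32))
    b=cv2.boxPoints(r); e=max((b[1]-b[0],b[2]-b[1]),key=np.linalg.norm)
    return len(q),np.median(q[:,2]).round(4),q[:,:2].mean(0).round(4),np.round(r[0],1),np.round(r[1],1),round(float(np.degrees(np.arctan2(e[1],e[0]))%180),1)
def tool():
    o=get_obs(); R=Ro.from_euler("xyz",o["orientation"],degrees=True).as_matrix()
    return o,R
def shift(target,yaw):
    "tool-frame shift in cm and spin in rad to put TCP on target with wing yaw"
    o,R=tool(); d=R.T@(np.array(target)-o["tool_pos"])*100
    zy=np.degrees(np.arctan2(R[1,2],R[0,2])); s=((zy-(yaw+90)+90)%180)-90   # spin + = clockwise
    print("shift cm",d.round(2),"toolz yaw",zy.round(1),"spin deg",s.round(1),"rad",np.radians(s).round(3),"j",o["joint_pos"].round(1),"F",o["force"].round(1),"pos",o["tool_pos"].round(4))
E
python3 - <<'E'
from h import *
for n in("top","scene"):
    f=np.load(f"pics/{n}0.npz"); P=cloud(n,f["d"])
    print(n,top(P,blue(f["p"]),0.118,0.131))
_,R=tool(); print(R.round(3)); shift((0.529,0.085,0.2),158)
E
```

```text
top (197, np.float64(0.1231), array([0.5301, 0.0856]), array([530.7,  85.4]), array([14.4, 58.8]), 111.5)
scene (238, np.float64(0.1231), array([0.5334, 0.0862]), array([531.4,  88. ]), array([13. , 58.2]), 110.8)
[[-0.001 -0.907 -0.421]
 [ 0.001 -0.421  0.907]
 [-1.     0.     0.001]]
shift cm [  0.53 -51.56  52.88] toolz yaw 114.9 spin deg 46.9 rad 0.819 j [-48.6  20.6   0.6  -0.  -70.1 -16.5] F [-0.5 -0.5  0.3] pos [ 0.2841 -0.6118  0.2045]
```

move_arm --commands '[[[0,-3.2,3.3,0],[0,-3.2,3.3,0],[0,-3.2,3.3,0],[0,-3.2,3.3,0],[0,-3.2,3.3,0],[0,-3.2,3.3,0],[0,-3.2,3.3,0],[0,-3.2,3.3,0]]]' --jaw 8.76

```text
clock: 0.9
tool_pos: [0.4053, -0.2631, 0.2053]
orientation: [-27.2, 90.0, 87.7]
force: [2.3, 0.3, 0.1]
opening: 0.0879
```

move_arm --commands '[[[0,-3.2,3.3,0],[0,-3.2,3.3,0],[0,-3.2,3.3,0],[0,-3.2,3.3,0],[0,-3.2,3.3,0],[0,-3.2,3.3,0],[0,-3.2,3.3,0],[0,-3.2,3.3,0]]]'

```text
clock: 1.7
tool_pos: [0.5263, 0.0843, 0.2053]
orientation: [48.1, 90.0, 163.0]
force: [0.2, -0.1, 0.5]
opening: 0.0876
```

move_arm --commands '[[[0,0,0,-0.14],[0,0,0,-0.14],[0,0,0,-0.14],[0,0,0,-0.14],[0,0,0,-0.14],[0,0,0,-0.14],[0,0,0,-0.14],[0,0,0,-0.14]]]'

```text
clock: 2.5
tool_pos: [0.526, 0.0823, 0.205]
orientation: [17.0, 90.0, -163.6]
force: [-1.2, -0.4, -1.0]
opening: 0.0879
```

move_arm --commands '[[[0,0,0,-0.1],[0,0,0,-0.1],[0,0,0,-0.1],[0,0,0,-0.08],[0,0,0,0],[0,0,0,0]]]'

```text
clock: 3.1
tool_pos: [0.5261, 0.0823, 0.2052]
orientation: [-6.4, 90.0, -165.7]
force: [0.0, 0.5, -0.2]
opening: 0.0878
```

```bash
cat >> h.py <<'E'
def wcloud():
    o,R=tool(); p,d=snapshot("wrist"); T=np.eye(4); T[:3,:3]=R; T[:3,3]=o["tool_pos"]
    return p,cloud("wrist",d,T@calibration("wrist")["tool_from_camera"])
E
python3 - <<'E'
from h import *
p,P=wcloud(); cv2.imwrite("pics/w1.png",p[:,:,::-1])
print(top(P,blue(p),0.118,0.131)); 
p,d=snapshot("top"); print(top(cloud("top",d),blue(p),0.118,0.131))
shift((0.5305,0.086,0.15),111)
E
```

```text
(1270, np.float64(0.1229), array([0.5301, 0.086 ]), array([529.7,  86.9]), array([14. , 58.8]), 111.0)
(129, np.float64(0.1233), array([0.5319, 0.0798]), array([530.6,  85.5]), array([14.3, 58.5]), 111.4)
shift cm [ 5.52 -0.19 -0.54] toolz yaw -159.3 spin deg -0.3 rad -0.004 j [ 30.    7.1 -17.2  -0.  -65.6  -9.2] F [ 0.2 -0.3  0. ] pos [0.5262 0.0823 0.2052]
```

View pics/w1.png

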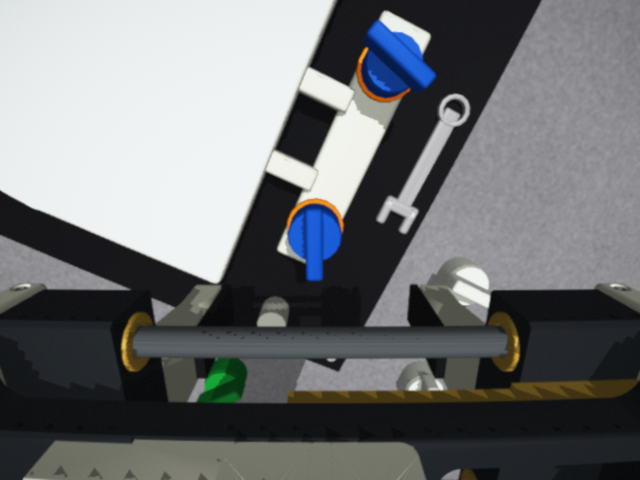

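The wrist view shows nut A with its wing at (314,243), in line with the jaw gap. Its pose agrees with the other cameras at about (0.5302, 0.0862), yaw 111°. I'll centre on it and go down.

move_arm --commands '[[[0,-0.2,-0.55,0],[1.5,0,0,0],[2,0,0,0],[2,0,0,0],[2,0,0,0],[1.5,0,0,0],[1,0,0,0],[0.4,0,0,0]]]'

```text
clock: 4.0
tool_pos: [0.5305, 0.0861, 0.1004]
orientation: [7.4, 89.9, -151.7]
force: [-0.5, -0.2, 0.3]
opening: 0.0875
```

Run:
```python
from h import *
p,P=wcloud(); cv2.imwrite("pics/w2.png",p[:,:,::-1])
print(top(P,blue(p),0.118,0.131)); shift((0.5302,0.0863,0.099),111)
```

```text
(2243, np.float64(0.1228), array([0.5334, 0.0777]), array([532.9,  79.1]), array([13.9, 42.7]), 111.0)
shift cm [ 0.14 -0.02  0.02] toolz yaw -159.2 spin deg -0.2 rad -0.003 j [ 30.1  13.2 -24.8  -0.  -52.1  -9.3] F [-1.4 -0.4 -0.6] pos [0.5305 0.0862 0.1004]
```

View pics/w2.png

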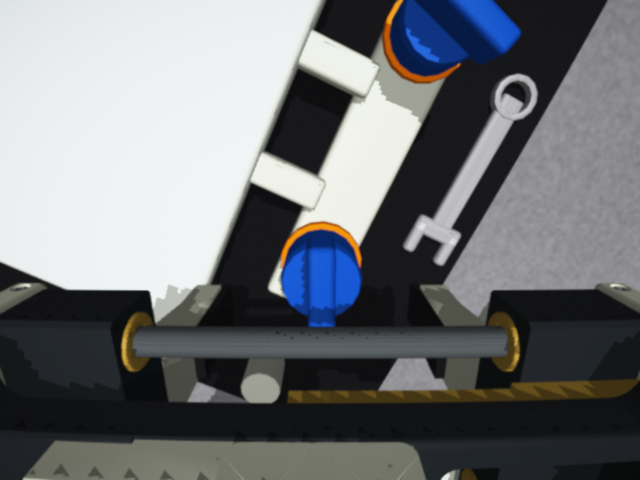

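move_arm --commands '[[[0.1,0,0,0],[0,0,0,0],[0,0,0,0],[0,0,0,0],[0,0,0,0],[0,0,0,0],[0,0,0,0],[0,0,0,0]]]' --jaw 1.0

```text
clock: 4.85
tool_pos: [0.5307, 0.0862, 0.1004]
orientation: [-143.4, 90.0, 57.4]
force: [-0.4, 0.1, 0.9]
opening: 0.0292
```

move_arm --commands '[[[0,0,0,0],[0,0,0,0],[0,0,0,0],[0,0,0,0],[0,0,0,0]]]'

```text
clock: 5.35
tool_pos: [0.5306, 0.0862, 0.1003]
orientation: [-9.8, 90.0, -169.0]
force: [0.4, -0.5, -0.5]
opening: 0.0122
```

Run:
```python
from h import *
shift((0.5302,0.0863,0.099),111); o=get_obs(); print(o["opening"],o["moment"])
```

```text
shift cm [ 0.13 -0.03  0.04] toolz yaw -159.1 spin deg -0.1 rad -0.003 j [ 30.1  13.1 -24.8  -0.  -52.1  -9.3] F [ 0.4 -0.5 -0.5] pos [0.5306 0.0862 0.1003]
0.012162200339338926 [-0.02398583  0.245294   -0.02906962]
```

move_arm --commands '[[[0.1,0,0,0],[0,0,0,0],[0,0,0,0]]]' --jaw 0.5

```text
clock: 5.65
tool_pos: [0.5311, 0.0862, 0.1]
orientation: [161.3, 89.9, 2.1]
force: [-1.3, -0.9, 4.7]
opening: 0.0118
```

move_arm --commands '[[[0.06,0,0,0],[0,0,0,-0.08],[0,0,0,-0.08],[0,0,0,0]]]'

```text
clock: 6.05
tool_pos: [0.5319, 0.0865, 0.0998]
orientation: [162.7, 89.9, 12.9]
force: [0.3, 0.1, 6.0]
opening: 0.0123
```

Run:
```python
from h import *
shift((0.5302,0.0863,0.099),111); o=get_obs(); print(o["opening"],o["moment"])
```

```text
shift cm [ 0.08 -0.07  0.16] toolz yaw -149.8 spin deg 9.2 rad 0.161 j [ 30.1  13.2 -24.8   0.1 -51.8   0.1] F [0.3 0.1 6. ] pos [0.5319 0.0865 0.0998]
0.01232562313306334 [-0.05286988  0.0970222   0.03095734]
```

move_arm --commands '[[[0.02,0,0,-0.06],[0,0,0,-0.06],[0,0,0,-0.06],[0,0,0,0]]]'

```text
clock: 6.45
tool_pos: [0.5312, 0.0864, 0.099]
orientation: [159.2, 89.9, 19.6]
force: [0.4, 0.3, 2.7]
opening: 0.012
```

move_arm --commands '[[[0,0,0,-0.06],[0,0,0,-0.06],[0,0,0,0]]]'

```text
clock: 6.75
tool_pos: [0.5309, 0.0863, 0.0986]
orientation: [153.6, 90.0, 20.8]
force: [0.8, 0.6, 1.5]
opening: 0.0123
```

Run:
```python
from h import *
shift((0.5302,0.0863,0.099),111); o=get_obs(); print(o["opening"],o["moment"])
```

```text
shift cm [-0.04 -0.05  0.05] toolz yaw -132.8 spin deg 26.2 rad 0.457 j [ 30.1  13.2 -24.9   0.  -51.8  17. ] F [0.8 0.6 1.5] pos [0.5309 0.0863 0.0986]
0.01233214964417802 [ 0.02323803  0.01486612 -0.02980135]
```

move_arm --commands '[[[0.1,0,0,0],[0.1,0,0,0],[0,0,0,0]]]'

```text
clock: 7.05
tool_pos: [0.5309, 0.0863, 0.0965]
orientation: [149.8, 90.0, 17.0]
force: [0.4, 0.6, 1.7]
opening: 0.0121
```

move_arm --commands '[[[0.1,0,0,0],[0.1,0,0,0],[0.1,0,0,0],[0,0,0,0]]]'

```text
clock: 7.45
tool_pos: [0.5308, 0.0862, 0.0935]
orientation: [145.3, 90.0, 12.5]
force: [0.7, 0.9, 3.7]
opening: 0.0124
```

move_arm --commands '[[[0.1,0,0,0],[0,0,0,0]]]'

```text
clock: 7.65
tool_pos: [0.5308, 0.0862, 0.0926]
orientation: [153.0, 90.0, 20.2]
force: [1.2, 0.2, 3.2]
opening: 0.0124
```

move_arm --commands '[[[0.08,0,0,0],[0,0,0,0]]]'

```text
clock: 7.85
tool_pos: [0.531, 0.0863, 0.0922]
orientation: [140.5, 90.0, 7.7]
force: [-0.5, 1.1, 7.6]
opening: 0.0122
```

Run:
```python
from h import *
shift((0.5302,0.0863,0.099),111); o=get_obs(); print(o["opening"],o["moment"])
for n in ("wrist","scene"):
    if n=="wrist": p,P=wcloud()
    else:
        p,d=snapshot(n); P=cloud(n,d)
    print(n,top(P,blue(p),0.110,0.131))
```

```text
shift cm [-0.68 -0.06  0.05] toolz yaw -132.8 spin deg 26.2 rad 0.458 j [ 30.1  13.7 -25.4   0.  -50.9  17.1] F [-0.5  1.1  7.6] pos [0.531  0.0863 0.0922]
0.012214756816596574 [0.1895265  0.24748994 0.03614086]
wrist (2197, np.float64(0.1149), array([0.538, 0.08 ]), array([536.7,  81.1]), array([19., 42.]), 137.8)
scene (126, np.float64(0.1153), array([0.5424, 0.078 ]), array([537.3,  82.5]), array([13.6, 41.1]), 139.6)
```

The nut dropped 8 mm: the wing top went from 0.123 to 0.115 m and the press force rose at the bottom. Now I run it forward, following the 4.3 mm/rad lead.

move_arm --commands '[[[0.03,0,0,0.06],[0.03,0,0,0.06],[0.03,0,0,0.06],[0.025,0,0,0.06],[0,0,0,0]]]'

```text
clock: 8.45
tool_pos: [0.5312, 0.0862, 0.0913]
orientation: [150.1, 89.9, 3.5]
force: [0.6, -0.4, 7.2]
opening: 0.0124
```

Run:
```python
from h import *
shift((0.5302,0.0863,0.099),111); o=get_obs(); print(o["opening"],o["moment"])
```

```text
shift cm [-0.77 -0.06  0.08] toolz yaw -146.6 spin deg 12.4 rad 0.216 j [ 30.1  13.7 -25.4   0.  -50.8   3.2] F [ 0.6 -0.4  7.2] pos [0.5312 0.0862 0.0913]
0.012414263235578434 [-0.00032112  0.00137909  0.04191451]
```

move_arm --commands '[[[0.026,0,0,0.06],[0.026,0,0,0.06],[0.026,0,0,0.06],[0.026,0,0,0.06],[0.026,0,0,0.06],[0.026,0,0,0.06],[0,0,0,0]]]'

```text
clock: 9.15
tool_pos: [0.5309, 0.086, 0.0897]
orientation: [148.7, 90.0, -18.6]
force: [-0.5, -0.4, 8.1]
opening: 0.0126
```

Run:
```python
from h import *
shift((0.5302,0.0863,0.099),111); o=get_obs(); print(o["opening"],o["moment"])
```

```text
shift cm [-0.93 -0.04  0.06] toolz yaw -167.3 spin deg -8.3 rad -0.144 j [ 30.1  13.8 -25.5   0.  -50.6 -17.4] F [-0.5 -0.4  8.1] pos [0.5309 0.086  0.0897]
0.012622142582014403 [-0.0992035   0.39922166  0.05798475]
```

move_arm --commands '[[[0.026,0,0,0.06],[0.026,0,0,0.06],[0.026,0,0,0.06],[0.026,0,0,0.06],[0.026,0,0,0.06],[0.026,0,0,0.06],[0.026,0,0,0.06],[0,0,0,0]]]'

```text
clock: 9.95
tool_pos: [0.5307, 0.086, 0.0879]
orientation: [137.7, 90.0, -53.7]
force: [-1.3, 0.9, 9.3]
opening: 0.0123
```

move_arm --commands '[[[0.026,0,0,0.06],[0.026,0,0,0.06],[0.026,0,0,0.06],[0.026,0,0,0.06],[0.026,0,0,0.06],[0.026,0,0,0.06],[0,0,0,0]]]'

```text
clock: 10.65
tool_pos: [0.5304, 0.086, 0.0864]
orientation: [105.1, 90.0, -106.8]
force: [-3.0, -0.4, 10.5]
opening: 0.0122
```

Run:
```python
from h import *
shift((0.5302,0.0863,0.099),111); o=get_obs(); print(o["opening"],o["moment"])
p,P=wcloud(); print(top(P,blue(p),0.104,0.131))
```

```text
shift cm [-1.26 -0.01  0.04] toolz yaw 148.1 spin deg -52.9 rad -0.924 j [ 30.1  14.  -25.8   0.  -50.2 -62.1] F [-3.  -0.4 10.5] pos [0.5304 0.086  0.0864]
0.012219267034529817 [0.15951369 1.12327692 0.11071521]
(2212, np.float64(0.1091), array([0.5257, 0.078 ]), array([526.3,  79.4]), array([41.7, 19. ]), 59.8)
```

move_arm --commands '[[[0.024,0,0,0.06],[0.024,0,0,0.06],[0.024,0,0,0.06],[0,0,0,0]]]'

```text
clock: 11.1
tool_pos: [0.5304, 0.086, 0.0856]
orientation: [97.9, 90.0, -124.4]
force: [-2.7, 1.2, 11.3]
opening: 0.0122
```

Run:
```python
from h import *
shift((0.5302,0.0863,0.099),111); o=get_obs(); print(o["opening"],o["moment"])
```

```text
shift cm [-1.34 -0.01  0.03] toolz yaw 137.7 spin deg -63.3 rad -1.104 j [ 30.1  14.1 -25.8   0.  -50.1 -72.4] F [-2.7  1.2 11.3] pos [0.5304 0.086  0.0856]
0.01224721486616842 [0.29525038 1.27928735 0.1086962 ]
```

move_arm --commands '[[[0.02,0,0,0.05],[0.02,0,0,0.05],[0.02,0,0,0.05],[0,0,0,0]]]'

```text
clock: 11.5
tool_pos: [0.5303, 0.086, 0.085]
orientation: [92.5, 90.0, -138.3]
force: [-2.5, 0.5, 11.4]
opening: 0.0122
```

Run:
```python
from h import *
shift((0.5302,0.0863,0.099),111); o=get_obs(); print(o["opening"],o["moment"])
```

```text
shift cm [-1.4  -0.01  0.03] toolz yaw 129.2 spin deg -71.8 rad -1.254 j [ 30.1  14.1 -25.9   0.  -50.  -81. ] F [-2.5  0.5 11.4] pos [0.5303 0.086  0.085 ]
0.01217429212083892 [0.25691428 1.33289174 0.15917032]
```

move_arm --commands '[[[0.016,0,0,0.04],[0.016,0,0,0.04],[0,0,0,0]]]'

```text
clock: 11.8
tool_pos: [0.5301, 0.0859, 0.0845]
orientation: [85.8, 90.0, -149.6]
force: [-4.2, 0.9, 9.1]
opening: 0.0121
```

Run:
```python
from h import *
shift((0.5302,0.0863,0.099),111); o=get_obs(); print(o["opening"],o["moment"])
p,P=wcloud(); print(top(P,blue(p),0.102,0.131))
```

```text
shift cm [-1.45 -0.03  0.02] toolz yaw 124.6 spin deg -76.4 rad -1.334 j [ 30.1  14.2 -25.9   0.  -50.  -85.5] F [-4.2  0.9  9.1] pos [0.5301 0.0859 0.0845]
0.012091084061766615 [0.26906592 1.30434157 0.1164162 ]
(2219, np.float64(0.1073), array([0.5224, 0.0805]), array([523.7,  81.8]), array([42.6, 19. ]), 38.8)
```

move_arm --commands '[[[0.012,0,0,0.03],[0.012,0,0,0.03],[0,0,0,0]]]'

```text
clock: 12.15
tool_pos: [0.5299, 0.0859, 0.0843]
orientation: [84.7, 89.9, -154.1]
force: [-4.5, 0.9, 10.3]
opening: 0.0127
```

Run:
```python
from h import *
shift((0.5302,0.0863,0.099),111); o=get_obs(); print(o["opening"],o["moment"])
p,P=wcloud(); print(top(P,blue(p),0.102,0.131))
```

```text
shift cm [-1.47 -0.04  0.02] toolz yaw 121.2 spin deg -79.8 rad -1.393 j [ 30.1  14.2 -25.9  -0.  -50.  -89. ] F [-4.5  0.9 10.3] pos [0.5299 0.0859 0.0843]
0.012674338889455884 [0.365777   1.74046395 0.17569687]
(2209, np.float64(0.1071), array([0.522 , 0.0809]), array([523.1,  82. ]), array([41.8, 19. ]), 36.1)
```

move_arm --commands '[[[0.012,0,0,0.03],[0.012,0,0,0.03],[0,0,0,0]]]'

```text
clock: 12.5
tool_pos: [0.5298, 0.086, 0.0842]
orientation: [85.7, 89.9, -156.5]
force: [-6.7, 1.3, 13.5]
opening: 0.0124
```

Run:
```python
from h import *
shift((0.5302,0.0863,0.099),111); o=get_obs(); print(o["opening"],o["moment"])
p,P=wcloud(); print(top(P,blue(p),0.102,0.131))
```

```text
shift cm [-1.48 -0.05  0.01] toolz yaw 117.7 spin deg -83.3 rad -1.453 j [ 30.1  14.2 -25.9  -0.  -50.  -92.4] F [-6.7  1.3 13.5] pos [0.5298 0.086  0.0842]
0.012379939677624645 [0.44368388 2.16174113 0.21307334]
(2202, np.float64(0.1071), array([0.5216, 0.0813]), array([523.1,  82.8]), array([42.7, 18.9]), 35.9)
```

The hard stop has been reached: the wing stays at 36° and its height no longer changes, while the moment rises to 0.21 N m (below 0.3). I ease off the press and wind-up, then let go.

move_arm --commands '[[[-0.1,0,0,-0.03],[0,0,0,0]]]'

```text
clock: 12.75
tool_pos: [0.5298, 0.086, 0.0845]
orientation: [72.9, 89.9, -167.6]
force: [-2.6, 0.9, 6.1]
opening: 0.0122
```

move_arm --commands '[[[0,0,0,0],[0,0,0,0],[0,0,0,0],[0,0,0,0],[0,0,0,0],[0,0,0,0],[0,0,0,0],[0,0,0,0]]]' --jaw 7

```text
clock: 13.55
tool_pos: [0.5307, 0.0862, 0.0845]
orientation: [-90.8, 90.0, 28.7]
force: [0.1, 0.0, -0.9]
opening: 0.0679
```

move_arm --commands '[[[-0.3,0,0,0],[-1,0,0,0],[-2,0,0,0],[-2,0,0,0],[-3,0,0,0],[-3,0,0,0],[0,0,0,0],[0,0,0,0]]]'

```text
clock: 14.35
tool_pos: [0.531, 0.0864, 0.1989]
orientation: [-86.4, 89.9, 33.1]
force: [0.3, -0.1, -0.8]
opening: 0.0703
```

Run:
```python
from h import *
o=get_obs(); print(o["tool_pos"],o["opening"],o["force"])
p,P=wcloud(); cv2.imwrite("pics/w3.png",p[:,:,::-1]); print(top(P,blue(p),0.102,0.131))
ps,d=snapshot("scene"); Q=cloud("scene",d); wing(Q,blue(ps),"scene"); print(top(Q,blue(ps),0.102,0.131))
a=cv2.resize(ps[230:380,140:440],(800,400),interpolation=cv2.INTER_CUBIC); cv2.imwrite("pics/s3.png",a[:,:,::-1])
```

```text
[0.53100273 0.08642016 0.19890433] 0.07029544984781079 [ 0.33743943 -0.13784787 -0.79035679]
(1239, np.float64(0.1087), array([0.5288, 0.0865]), array([530.3,  87.1]), array([59.5, 13.8]), 29.9)
scene px [334. 290.] n 998 232 ztop 0.1096 mean [0.5414 0.0835] rect [782.6  11. ] [ 48.1 572.5] yaw 162.1
scene px [233. 308.] n 932 238 ztop 0.1081 mean [ 0.5338 -0.067 ] rect [770.  -85.9] [ 24.2 558.3] yaw 175.9
(249, np.float64(0.1085), array([0.5329, 0.0866]), array([532. ,  87.6]), array([59. , 12.9]), 29.1)
```

View pics/s3.png

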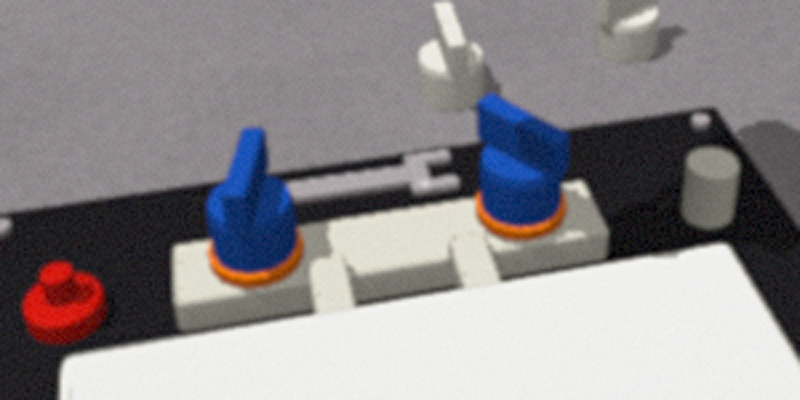

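The wing top now reads 0.1087 m, against 0.1071 m while it was gripped. That's marginal, so I measure more carefully before handing in.

Run:
```python
from h import *
def core(P,m,c,yaw,zlo,zhi):
    e=np.array([np.cos(np.radians(yaw)),np.sin(np.radians(yaw))]); w=P[...,:2]-c
    k=(m>0)&(abs(w@e)<0.024)&(abs(w@[-e[1],e[0]])<0.004)&(P[...,2]>zlo)&(P[...,2]<zhi)
    q=P[k]; s=np.polyfit(q[:,:2]@e-c@e,q[:,2],1)
    return len(q),np.median(q[:,2]).round(4),q[:,2].std().round(4),"slope",s[0].round(3)
zs={}
f=np.load("pics/scene0.npz"); Q0=cloud("scene",f["d"]); f1=np.load("pics/top0.npz"); T0=cloud("top",f1["d"])
print("start scene",core(Q0,blue(f["p"]),np.array([.5314,.088]),111,.11,.14)); print("start top",core(T0,blue(f1["p"]),np.array([.5305,.0855]),111,.11,.14))
ps,d=snapshot("scene"); Q=cloud("scene",d); print("now scene",core(Q,blue(ps),np.array([.5320,.0876]),29.5,.095,.13))
for i in range(2):
    p,P=wcloud(); print("now wrist",core(P,blue(p),np.array([.5303,.0871]),29.9,.095,.13))
# bar/plate reference in wrist
h=cv2.cvtColor(p,cv2.COLOR_RGB2HSV); o=((h[...,0]>5)&(h[...,0]<18)&(h[...,1]>180)&(h[...,2]>120))
k=o&(np.hypot(P[...,0]-.5305,P[...,1]-.0862)<.032); print("washer now z",np.percentile(P[k][:,2],[10,50,90]).round(4))
for nm,QQ,pp in(("start",Q0,f["p"]),("now",Q,ps)):
    h=cv2.cvtColor(pp,cv2.COLOR_RGB2HSV); o=((h[...,0]>5)&(h[...,0]<18)&(h[...,1]>180)&(h[...,2]>120))
    for c in((.5305,.0862),(.522,-.068)):
        k=o&(np.hypot(QQ[...,0]-c[0],QQ[...,1]-c[1])<.035); print("scene washer",nm,c,k.sum(),np.percentile(QQ[k][:,2],[10,50,90]).round(4))
```

```text
start scene (121, np.float64(0.1234), np.float64(0.0023), 'slope', np.float64(-0.024))
start top (109, np.float64(0.1234), np.float64(0.0015), 'slope', np.float64(-0.015))
now scene (116, np.float64(0.1092), np.float64(0.0035), 'slope', np.float64(-0.001))
now wrist (574, np.float64(0.1091), np.float64(0.0006), 'slope', np.float64(0.002))
now wrist (572, np.float64(0.109), np.float64(0.0007), 'slope', np.float64(-0.005))
washer now z [0.0456 0.0469 0.0477]
scene washer start (0.5305, 0.0862) 176 [0.0558 0.0597 0.0615]
scene washer start (0.522, -0.068) 144 [0.0418 0.0448 0.0461]
scene washer now (0.5305, 0.0862) 130 [0.0432 0.0464 0.0482]
scene washer now (0.522, -0.068) 142 [0.0419 0.0448 0.0462]
```

The nut rose about 1.6 mm when released. My press had taken up the thread's axial play, so the washer is only about 13.3 mm down. It needs about 20° more, turned without pressing so that the thread itself carries the load. I regrasp it.

Run:
```python
from h import *
shift((0.5302,0.0863,0.0855),29.9)
```

```text
shift cm [11.12 -0.04  0.03] toolz yaw 119.5 spin deg -0.4 rad -0.007 j [ 30.1   8.  -17.4  -0.  -64.7 -90.6] F [-0.4 -1.  -0.5] pos [0.5302 0.0859 0.1967]
```

move_arm --commands '[[[1.5,0,0,0],[2,0,0,0],[2,0,0,0],[2,0,0,0],[2,0,0,0],[1,0,0,0],[0.5,0,0,0],[0,0,0,0]]]'

```text
clock: 15.4
tool_pos: [0.5305, 0.086, 0.0871]
orientation: [94.1, 89.9, -146.4]
force: [-0.5, 0.3, 0.6]
opening: 0.07
```

move_arm --commands '[[[0,0,0,0],[0,0,0,0],[0,0,0,0],[0,0,0,0],[0,0,0,0],[0,0,0,0],[0,0,0,0],[0,0,0,0]]]' --jaw 0.5

```text
clock: 16.2
tool_pos: [0.5307, 0.0863, 0.0876]
orientation: [-61.7, 90.0, 57.8]
force: [-1.7, 1.5, 3.1]
opening: 0.0116
```

move_arm --commands '[[[0,0,0,0],[0,0,0,0],[0,0,0,0],[0,0,0,0]]]'

```text
clock: 16.6
tool_pos: [0.5309, 0.0862, 0.0877]
orientation: [-114.5, 90.0, 5.0]
force: [0.9, 0.4, 3.0]
opening: 0.0051
```

Run:
```python
from h import *
shift((0.5302,0.0863,0.0855),29.9); o=get_obs(); print(o["opening"],o["moment"])
```

```text
shift cm [0.22 0.05 0.04] toolz yaw 119.5 spin deg -0.4 rad -0.007 j [ 30.1  14.  -25.7   0.  -50.4 -90.6] F [0.9 0.4 3. ] pos [0.5309 0.0862 0.0877]
0.005077493692875543 [-0.0775675  -0.07702437 -0.00235687]
```

The jaws closed to 5 mm, which isn't right, so I look before doing anything else.

Run:
```python
from h import *
p,P=wcloud(); ps,d=snapshot("scene"); Q=cloud("scene",d); print(top(Q,blue(ps),0.095,0.131), top(P,blue(p),0.095,0.131))
a=cv2.resize(ps[200:350,240:440],(800,600),interpolation=cv2.INTER_CUBIC)
o=np.zeros((600,800,3),np.uint8); o[:300,:400]=cv2.resize(p,(400,300)); o[:300,400:]=cv2.resize(a,(400,300)); pt,_=snapshot("top"); o[300:,:400]=cv2.resize(pt[150:270,220:380],(400,300),interpolation=cv2.INTER_CUBIC); cv2.imwrite("pics/c4.png",o[:,:,::-1])
```

```text
(187, np.float64(0.1038), array([0.5436, 0.0916]), array([532.5,  87.6]), array([58.6, 12.3]), 31.2) (1856, np.float64(0.1086), array([0.5177, 0.0795]), array([523.3,  83. ]), array([44.1, 13.9]), 29.6)
```

View pics/c4.png

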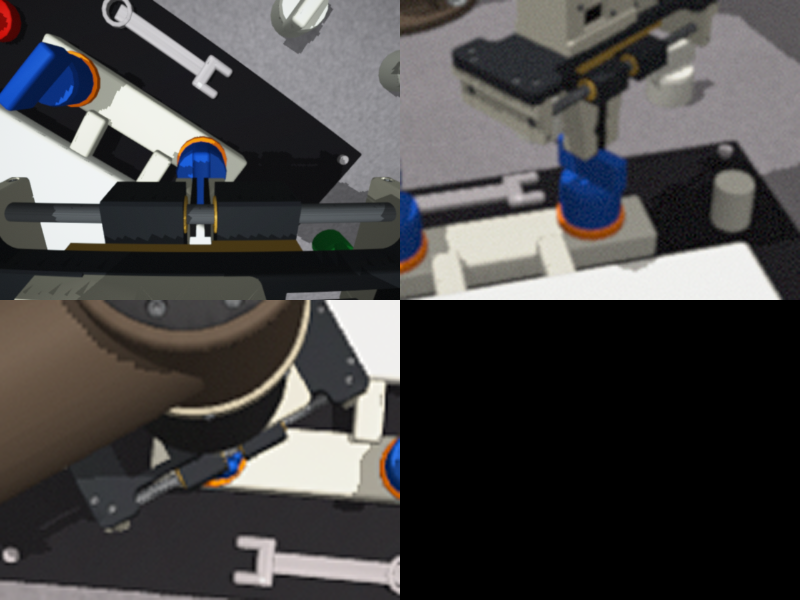

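Run:
```python
from h import *
o=get_obs(); print(o["opening"],o["force"],o["moment"])
p,_=snapshot("wrist"); ps,_=snapshot("scene")
q=np.zeros((600,800,3),np.uint8); q[:,:400]=cv2.resize(p[200:410,250:390],(400,600),interpolation=cv2.INTER_CUBIC); q[:,400:]=cv2.resize(ps[225:330,300:370],(400,600),interpolation=cv2.INTER_CUBIC)
cv2.imwrite("pics/c5.png",q[:,:,::-1])
```

```text
0.0050018249492965895 [0.29480115 0.31512088 1.97980532] [-0.12474082 -0.11217948  0.01776877]
```

View pics/c5.png

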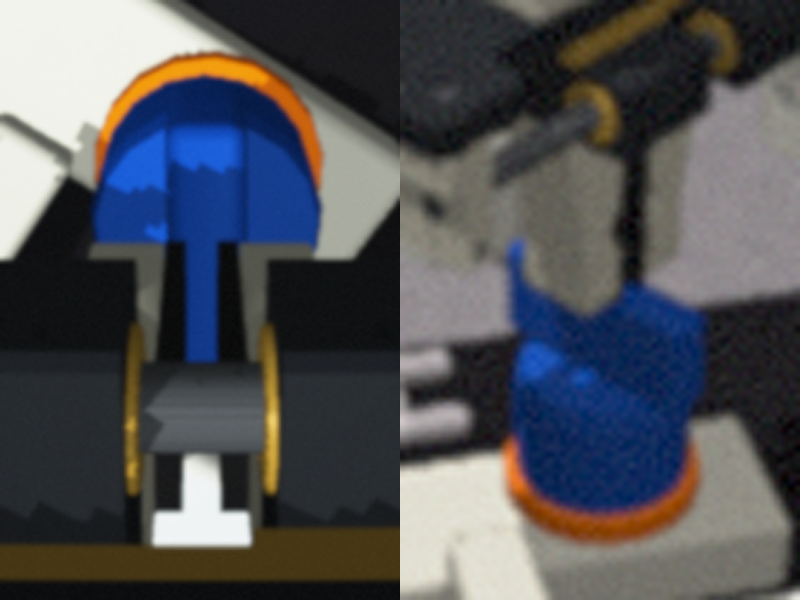

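Run:
```python
from h import *
o=get_obs(); print(o["opening"],o["force"],o["tool_pos"],o["joint_pos"])
ps,d=snapshot("scene"); Q=cloud("scene",d); b=blue(ps)
# profile down the finger column
for v in range(255,305,2): print(v,[(ps[v,u].tolist(),Q[v,u].round(3).tolist()) for u in (331,)])
```

```text
0.005035864115860982 [ 1.40277242 -0.63987273  1.86977833] [0.53084258 0.08622795 0.08766572] [ 3.01246405e+01  1.39710512e+01 -2.56619508e+01  7.28944045e-03
 -5.03497054e+01 -9.06295110e+01]
255 [([114, 113, 104], [0.55, 0.075, 0.157])]
257 [([108, 102, 97], [0.551, 0.075, 0.154])]
259 [([112, 109, 97], [0.551, 0.075, 0.151])]
261 [([106, 104, 93], [0.552, 0.074, 0.148])]
263 [([105, 102, 91], [0.552, 0.074, 0.145])]
265 [([104, 103, 94], [0.549, 0.075, 0.139])]
267 [([100, 99, 88], [0.549, 0.075, 0.136])]
269 [([100, 94, 88], [0.548, 0.076, 0.132])]
271 [([101, 96, 88], [0.546, 0.076, 0.127])]
273 [([100, 98, 90], [0.547, 0.076, 0.124])]
275 [([102, 104, 93], [0.548, 0.076, 0.121])]
277 [([101, 99, 90], [0.548, 0.076, 0.117])]
279 [([78, 79, 83], [0.545, 0.077, 0.111])]
281 [([24, 46, 86], [0.531, 0.082, 0.097])]
283 [([26, 44, 83], [0.531, 0.082, 0.093])]
285 [([8, 32, 81], [0.531, 0.082, 0.089])]
287 [([17, 42, 89], [0.53, 0.082, 0.085])]
289 [([20, 59, 126], [0.53, 0.082, 0.081])]
291 [([22, 78, 168], [0.537, 0.08, 0.083])]
293 [([13, 55, 121], [0.541, 0.078, 0.083])]
295 [([18, 48, 116], [0.545, 0.077, 0.082])]
297 [([3, 45, 102], [0.548, 0.076, 0.08])]
299 [([18, 48, 98], [0.549, 0.076, 0.078])]
301 [([17, 44, 92], [0.551, 0.075, 0.076])]
303 [([21, 45, 91], [0.549, 0.076, 0.07])]
```

The scene depth shows the fingertips ending at z≈0.111 m, just on top of the wing (0.109 m), while tool_pos reads 0.0877 m. So the jaws closed above the wing. I open, rise a little and measure the true fingertip height in the camera.

move_arm --commands '[[[-2,0,0,0],[-2,0,0,0],[0,0,0,0],[0,0,0,0]]]' --jaw 3

```text
clock: 17.3
tool_pos: [0.5304, 0.0863, 0.1274]
orientation: [-23.6, 90.0, 95.9]
force: [0.5, -0.0, -0.3]
opening: 0.0286
```

Run:
```python
from h import *
o=get_obs(); print(o["opening"],o["force"],o["tool_pos"])
ps,d=snapshot("scene"); Q=cloud("scene",d); b=blue(ps)
k=(b==0)&(np.hypot(Q[...,0]-.531,Q[...,1]-.086)<.06)&(Q[...,2]>.075)&(Q[...,2]<.2)
v,u=np.where(k); print("lowest finger pts"); i=np.argsort(Q[k][:,2])[:300:20]; print(np.c_[u[i],v[i],Q[k][i]].round(3))
p,P=wcloud(); e=np.array([np.cos(np.radians(29.9)),np.sin(np.radians(29.9))]); w=P[...,:2]-[.5303,.0867]
k=(blue(p)>0)&(abs(w@e)<.024)&(abs(w@[-e[1],e[0]])<.004)&(P[...,2]>.09); print("wing",np.median(P[k][:,2]),top(P,blue(p),0.1,.13))
q=np.zeros((480,800,3),np.uint8); q[:,:400]=cv2.resize(p[150:390,220:420],(400,480)); q[:,400:]=cv2.resize(ps[215:335,285:385],(400,480),interpolation=cv2.INTER_CUBIC); cv2.imwrite("pics/c6.png",q[:,:,::-1])
```

```text
0.02864275008400389 [ 0.46564554 -0.04287149 -0.29454805] [0.53041244 0.0862552  0.12743408]
lowest finger pts
[[3.38e+02 3.01e+02 5.54e-01 8.50e-02 7.50e-02]
 [3.40e+02 2.98e+02 5.53e-01 8.90e-02 7.90e-02]
 [3.25e+02 2.94e+02 5.39e-01 6.90e-02 8.10e-02]
 [3.41e+02 2.93e+02 5.48e-01 9.20e-02 8.40e-02]
 [3.39e+02 2.90e+02 5.46e-01 8.90e-02 8.90e-02]
 [3.49e+02 2.91e+02 5.57e-01 1.01e-01 9.30e-02]
 [3.39e+02 2.86e+02 5.45e-01 8.90e-02 9.60e-02]
 [3.32e+02 2.80e+02 5.33e-01 8.30e-02 1.00e-01]
 [3.32e+02 2.78e+02 5.33e-01 8.30e-02 1.03e-01]
 [3.34e+02 2.77e+02 5.36e-01 8.50e-02 1.07e-01]
 [3.35e+02 2.77e+02 5.39e-01 8.50e-02 1.09e-01]
 [3.39e+02 2.73e+02 5.32e-01 9.40e-02 1.09e-01]
 [3.39e+02 2.45e+02 5.18e-01 9.80e-02 1.49e-01]
 [3.48e+02 2.47e+02 5.31e-01 1.07e-01 1.52e-01]
 [3.28e+02 2.59e+02 5.53e-01 7.00e-02 1.53e-01]]
wing 0.10901965030593087 (2119, np.float64(0.1087), array([0.528 , 0.0859]), array([530.1,  87. ]), array([59.3, 14. ]), 30.0)
```

View pics/c6.png

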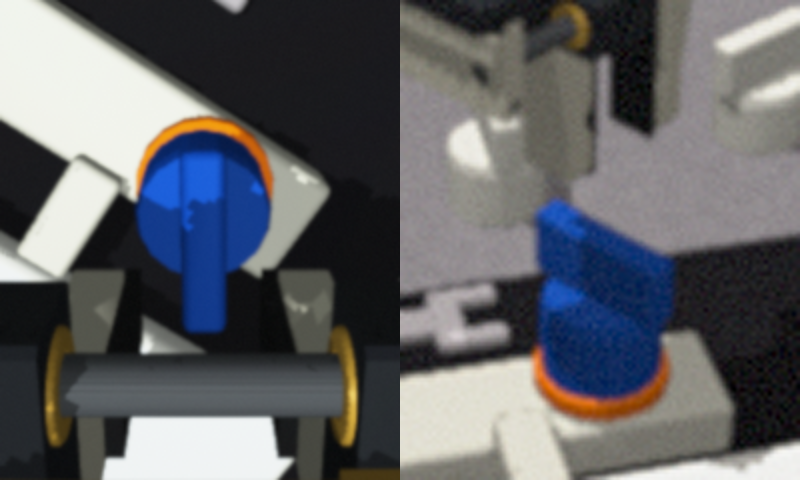

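Measured in the camera, the fingertips are about 22 mm above the reported TCP: 0.149 against 0.127. My earlier grip held only the wing's top edge. I now go down to a reported z of about 0.070, which puts the tips near 0.092, well on the wing and above the cap at 0.081.

move_arm --commands '[[[0,0,0,0],[0,0,0,0],[1,0,0,0],[1.5,0,0,0],[1.5,0,0,0],[1,0,0,0],[0.7,0,0,0],[0,0,0,0]]]' --jaw 5

```text
clock: 18.2
tool_pos: [0.5301, 0.0859, 0.0694]
orientation: [87.1, 89.9, -153.4]
force: [0.5, -0.9, 1.1]
opening: 0.0501
```

move_arm --commands '[[[0,0,0,0],[0,0,0,0],[0,0,0,0],[0,0,0,0],[0,0,0,0],[0,0,0,0],[0,0,0,0],[0,0,0,0]]]' --jaw 1.0

```text
clock: 19.0
tool_pos: [0.5307, 0.0865, 0.0707]
orientation: [-49.4, 90.0, 70.1]
force: [-2.8, 2.9, 3.1]
opening: 0.0132
```

Run:
```python
from h import *
shift((0.5302,0.0863,0.07),29.9); o=get_obs(); print(o["opening"],o["moment"])
```

```text
shift cm [0.07 0.05 0.01] toolz yaw 119.5 spin deg -0.4 rad -0.007 j [ 30.1  15.1 -26.7  -0.  -48.1 -90.6] F [-2.8  2.9  3.1] pos [0.5307 0.0865 0.0707]
0.013242838581312453 [1.39405147 0.96694614 0.10003174]
```

move_arm --commands '[[[0.02,0,0,0.05],[0.02,0,0,0.05],[0,0,0,0]]]'

```text
clock: 19.3
tool_pos: [0.5305, 0.0863, 0.0702]
orientation: [46.2, 90.0, 160.0]
force: [-3.9, 3.6, 3.3]
opening: 0.0134
```

Run:
```python
from h import *
shift((0.5302,0.0863,0.07),29.9); o=get_obs(); print(o["opening"],o["moment"])
p,P=wcloud(); print(top(P,blue(p),0.102,0.131))
```

```text
shift cm [0.02 0.03 0.01] toolz yaw 113.7 spin deg -6.2 rad -0.108 j [ 30.1  15.2 -26.8  -0.  -48.1 -96.4] F [-3.9  3.6  3.3] pos [0.5305 0.0863 0.0702]
0.013376539427444179 [1.22527852 1.32244579 0.03169664]
(2601, np.float64(0.108), array([0.5216, 0.0824]), array([529.9,  86.2]), array([59.2, 14.2]), 23.5)
```

move_arm --commands '[[[0.02,0,0,0.05],[0.02,0,0,0.05],[0.02,0,0,0.04],[0,0,0,0]]]'

```text
clock: 19.75
tool_pos: [0.5305, 0.0862, 0.0696]
orientation: [69.1, 90.0, 174.8]
force: [-4.1, 2.8, 3.6]
opening: 0.0135
```

Run:
```python
from h import *
shift((0.5302,0.0863,0.07),29.9); o=get_obs(); print(o["opening"],o["moment"])
p,P=wcloud(); print(top(P,blue(p),0.102,0.131))
```

```text
shift cm [-0.04  0.02  0.02] toolz yaw 105.8 spin deg -14.1 rad -0.247 j [  30.1   15.2  -26.8   -0.   -48.  -104.4] F [-4.1  2.8  3.6] pos [0.5305 0.0862 0.0696]
0.013473194870970468 [1.30291368 1.4703603  0.09604151]
(2566, np.float64(0.1073), array([0.521 , 0.0836]), array([529.5,  86. ]), array([58.3, 14.1]), 15.4)
```

move_arm --commands '[[[0.018,0,0,0.04],[0.018,0,0,0.04],[0,0,0,0]]]'

```text
clock: 20.1
tool_pos: [0.5305, 0.0862, 0.0693]
orientation: [69.2, 90.0, 170.4]
force: [-5.5, 3.8, 4.2]
opening: 0.0141
```

Run:
```python
from h import *
shift((0.5302,0.0863,0.07),29.9); o=get_obs(); print(o["opening"],o["moment"])
p,P=wcloud(); print(top(P,blue(p),0.100,0.131))
```

```text
shift cm [-0.07  0.03  0.01] toolz yaw 101.2 spin deg -18.7 rad -0.326 j [  30.1   15.2  -26.8   -0.   -47.9 -108.9] F [-5.5  3.8  4.2] pos [0.5305 0.0862 0.0693]
0.014059014223622178 [1.3500501  1.61524427 0.07153125]
(2597, np.float64(0.1071), array([0.5206, 0.0843]), array([529.4,  86.2]), array([58.7, 14.2]), 11.3)
```

move_arm --commands '[[[0.012,0,0,0.03],[0.012,0,0,0.03],[0,0,0,0]]]'

```text
clock: 20.45
tool_pos: [0.5305, 0.0863, 0.0692]
orientation: [73.8, 90.0, 171.6]
force: [-5.4, 3.9, 6.0]
opening: 0.0139
```

Run:
```python
from h import *
shift((0.5302,0.0863,0.07),29.9); o=get_obs(); print(o["opening"],o["moment"])
p,P=wcloud(); print(top(P,blue(p),0.100,0.131))
```

```text
shift cm [-0.08  0.03  0.01] toolz yaw 97.8 spin deg -22.1 rad -0.386 j [  30.1   15.2  -26.8   -0.   -47.9 -112.3] F [-5.4  3.9  6. ] pos [0.5305 0.0863 0.0692]
0.013874178971984579 [1.3489606  1.95717624 0.09056883]
(2581, np.float64(0.107), array([0.5205, 0.0849]), array([529.7,  85.9]), array([59. , 14.5]), 7.5)
```

move_arm --commands '[[[-0.05,0,0,0.03],[0,0,0,0.03],[0,0,0,0]]]'

```text
clock: 20.8
tool_pos: [0.5302, 0.0863, 0.0692]
orientation: [82.6, 90.0, 177.0]
force: [-4.4, 4.2, 2.1]
opening: 0.0137
```

Run:
```python
from h import *
shift((0.5302,0.0863,0.07),29.9); o=get_obs(); print(o["opening"],o["moment"])
p,P=wcloud(); print(top(P,blue(p),0.100,0.131))
```

```text
shift cm [-0.08  0.   -0.  ] toolz yaw 94.4 spin deg -25.5 rad -0.446 j [  30.1   15.2  -26.8   -0.   -48.  -115.8] F [-4.4  4.2  2.1] pos [0.5302 0.0863 0.0692]
0.013748316025376819 [1.54777758 1.56464052 0.24766173]
(2570, np.float64(0.107), array([0.5202, 0.0855]), array([529.5,  86. ]), array([58.9, 14.3]), 4.8)
```

It is snug: the moment jumped to 0.25 N m with the height steady at 0.107. Release and rise.

move_arm --commands '[[[0,0,0,0],[0,0,0,0],[0,0,0,0],[0,0,0,0],[0,0,0,0],[0,0,0,0],[0,0,0,0]]]' --jaw 6

```text
clock: 21.55
tool_pos: [0.5307, 0.0861, 0.0694]
orientation: [-123.0, 90.0, -28.7]
force: [-0.8, -0.9, 0.3]
opening: 0.0594
```

move_arm --commands '[[[-1,0,0,0],[-2,0,0,0],[-3,0,0,0],[-3,0,0,0],[-3,0,0,0],[0,0,0,0],[0,0,0,0],[0,0,0,0]]]'

```text
clock: 22.35
tool_pos: [0.5301, 0.086, 0.189]
orientation: [96.4, 89.9, -169.3]
force: [-0.2, -0.5, -0.6]
opening: 0.0598
```

Run:
```python
from h import *
o=get_obs(); print(o["tool_pos"],o["opening"],o["force"])
for i in range(2):
    p,P=wcloud(); print("wrist",top(P,blue(p),0.1,0.131))
ps,d=snapshot("scene"); Q=cloud("scene",d); print("scene",top(Q,blue(ps),0.1,0.131))
h=cv2.cvtColor(ps,cv2.COLOR_RGB2HSV); m=((h[...,0]>5)&(h[...,0]<18)&(h[...,1]>180)&(h[...,2]>120))
for c in((.5305,.0862),(.522,-.068)):
    k=m&(np.hypot(Q[...,0]-c[0],Q[...,1]-c[1])<.035); print("washer",c,k.sum(),np.percentile(Q[k][:,2],[10,50,90]).round(4))
q=np.zeros((480,800,3),np.uint8); q[:,:400]=cv2.resize(p,(400,480)); q[:,400:]=cv2.resize(ps[220:370,140:440],(400,480)); cv2.imwrite("pics/c7.png",q[:,:,::-1])
```

```text
[0.53012841 0.08600528 0.18902971] 0.05975980310045801 [-0.15662522 -0.45015185 -0.59716134]
wrist (1303, np.float64(0.107), array([0.528 , 0.0869]), array([529.7,  86.8]), array([59., 14.]), 4.6)
wrist (1300, np.float64(0.107), array([0.5282, 0.0868]), array([530.2,  86.7]), array([60.2, 13.9]), 4.6)
scene (204, np.float64(0.1071), array([0.5359, 0.0867]), array([532.4,  87.1]), array([57.7, 12.9]), 7.8)
washer (0.5305, 0.0862) 128 [0.0415 0.0449 0.0463]
washer (0.522, -0.068) 142 [0.0417 0.0449 0.0465]
```

View pics/c7.png

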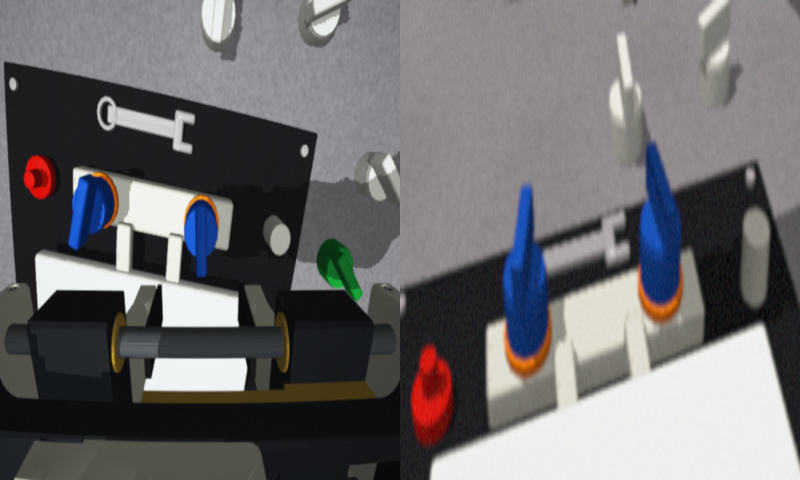

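The nut stayed down after release, with its wing top at 0.107 m, which puts the wing centre about 58 mm above the post. The washer is at 0.0449 m, the same as nut B's. The spanner, foot and standoff look undisturbed, and the gripper is clear.

```bash
python3 -c "
from plant import *
print(close_job())"
```

```text
the job is handed in; nothing more can be done
None
```

The loose blue nut is on its thread and snug with the washer down, and the job was handed in at about 22.5 s; no verdict was given. I pressed it lightly, turned it back about 26° until it dropped 8 mm, then ran it forward about 133°.

**Last checks after letting go:**
- **Nut height:** the wing's top is at 0.107 m, 16 mm lower than at the start, so its centre is about 58 mm above the post's origin. It did not rise again after release.
- **Washer:** its height matches the washer under the other blue nut (0.0449 m), so I take it as fully down.
- **Snugness:** the turning moment rose to 0.25 N m at the end, under the 0.3 N m forcing limit.
- **Surroundings:** the spanner, foot and standoff look unmoved in the pictures; I did not measure them. The gripper is clear of everything.

**What failed or disagreed on the way:**
- **First run-on fell short:** I stopped when the wing stopped turning under my press, but after release the nut rose about 1.6 mm, leaving the washer only about 13.3 mm down.
- **Fingertips higher than reported:** the camera put them about 22 mm above the reported TCP, so my first grip held only the wing's top edge and one regrasp closed above it. I went lower, gripped properly and finished the turn almost without pressing.

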